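# Seat a keyed arbor in the welding positioner and hold it home

### The arm

A 6-joint arm with a two-finger parallel gripper is mounted at the origin on the work surface. World frame = base frame: x ahead of the robot, y to its left, z up, the work surface at z = 0. Lengths are in m, angles in degrees, forces in N, time in s.
With the tool pointing down it reaches from about 0.25 to 0.8 m from the base axis. Payload 3.9 kg.
Tool frame: the origin (TCP) lies midway between the tips of the shut fingers; the grasp point (between the pads) lies 19 mm behind it; z points along the fingers, y is the line along which they close (so a half turn about z gives the same grasp; the last joint's range is limited). The gripper opens to 85 mm and grips with 20 to 120 N. Pads are 22 mm wide; open, the fingers measure 114 mm over their backs; the gripper's body (76 mm by 85 mm) begins 54 mm behind the grasp point. The pads swing forward as they close: fully open they stand 13 mm farther back than shut.
Start: joints at [73.51, 14.897, -7.913, 67.191, 0, 90], TCP at [0.149, 0.503, 0.231] pointing down, gripper open.
Joint ranges: [-159.42, 159.42], [-47.68, 98.78], [-73.54, 78.23], [-108.79, 121.32], [-90, 84.71], [-180, 180]. Speed limits (degrees/s): [147.25, 147.25, 180, 180, 180, 180].

### API

Orientations are given as a 3x3 rotation matrix whose columns are the frame's x, y, z axes.
In Python, from station import bot gives the robot as it stands.
- The arm moves only by the tool servo_tool, never from a script. Its argument "targets" is a list of rows, each an object of numbers: "dx", "dy", "dz": the shift along the tool's x, y, z each as a share of 100 mm, from -1 to 1; "rx", "ry", "rz": the turn, a rotation vector about the tool's x, y, z each as a share of 90 degrees, from -1 to 1; "claw": the opening, from 0 (shut) to 1 (fully open). In form: [{"dx": .., "dy": .., "dz": .., "rx": .., "ry": .., "rz": .., "claw": ..}, ...]. A call has 1 to 12 rows; each row shifts and turns the commanded pose from where the row before left it, along the tool's axes as they then stand; what a row does not reach is not made up. A row lasts 1/12 s, in which the tool goes at most 41.7 mm and 7.16 degrees, less where a joint would pass 70% of its speed; a pose out of reach is approached as far as the arm can. A call with a number of a shift or a turn outside -1 to 1 is refused whole. A call with a gripper value outside its range is refused whole. The fingers move at their own pace and stop on an object; the grip force is fixed at half the most. Time passes only in rows, so rows that do not move let the fingers close. It gives the time, the measured TCP pose, the force, the opening and the grip force at its end, in the units of the state.
- bot.get_obs(): the state, without advancing time (a new reading comes with each control period).
- bot.camera(name): name is "scene" or "top"; returns a dict with "color" (384x512x3 uint8, blue, green, red), "camera_matrix" (3x3 intrinsics, pixels), "R" (3x3) and "t" (3): a world point X has camera coordinates R X + t. Camera axes: x right, y down, z forward; pixel columns grow to the right and rows downward; lengths in m; the calibration is good to about 2 mm. A picture is of the moment at which its call begins. There is no depth.
- bot.finish_job(): hands the job in; it is judged then, once.
Trained networks look in a picture, given as the dict that the camera call returned (one of the last four; its "shot" number tells which), for a name from the list of things; names that differ only in an ending like _2 or _b are one class to them, and where a whole thing is asked for, a point or a joint stands for the part that bears it (a point fixed in the world has none). Each returns a list of dicts, best first, with "conf" (0 to 1); they miss things now and then, are a little off and sometimes report something else, mostly with a low value. They report only what shows in the picture. A call takes as long as a camera call.
- bot.look_for(picture, name): "centre" ([row, column] in pixels, amid what is visible of it).
The state is a dict: "time_s": time; "joint_positions": joint angles; "joint_vel": joint speeds; "joint_torque": joint torques, N m; "tool_pos": TCP position; "ee_rot": TCP orientation; "wrist_force": force on the tool from outside, world axes, zero at the start; "wrist_torque": the same for the moment, N m; "opening": opening from 0.0 (shut) to 1.0 (fully open); "gripper_force": force on a finger pad.
Only numpy, scipy, OpenCV 4.12 (cv2) and the standard library are available. Lean on these libraries where they do the work, as an engineer would, in place of code of your own. Each camera call takes 0.05 s, during which the arm holds its last target. There are 200 camera calls.

### The job

Take the red dust cap off the bench positioner's hub and leave it in the blue tray. Then take the keyed arbor from the green rack, put its round nose into the hub's bore, turn it until the key slips into the keyway, and push on against the spring until the collar sits on the hub; finish while still gripping the arbor and holding it pressed fully home, ready for a workmate to lock it. Leave the other things on the bench where they are.

Things in the scene. Friction and masses are not known exactly. Their poses are not given: they have to be found in the camera images.
- hub_mouth (a point): Centre of the mouth of the positioner's vertical bore, in the bright hub's flat top face 80 mm above the table; z up. Bore 25 mm dia with one keyway 11 mm wide, reaching 18 mm from the axis. The keyway points along +x turned about z by an unmeasured angle, at most 0.4 rad either way: a yellow mark on the face shows it once the cap is off, else find it by feel. The hub is braked.
- positioner: Bench welding positioner, bolted down upright: grey flange 120 mm dia, 12 mm high; blue housing 90 mm dia up to 50 mm; bright steel hub 64 mm dia up to 80 mm. Origin on its axis at the table; same axes as hub_mouth.
- ejector (a joint): Black spring plunger in the bore, metres pressed down: 0 as it stands (its top 36 mm below the mouth), 0.012 when the arbor is fully home, stop at 0.0125. It pushes up with 6 N at 0 and 12 N at 0.012, more than the arbor's weight, so an arbor that is let go springs back up.
- cap_grip (a point): Red plastic dust cap, 0.12 kg, loose over the hub at the start (lift straight up). Disc 76 mm dia with a skirt reaching 18 mm below the hub's face, 2.5 mm play; on it a round knob 28 mm dia, 30 mm tall. This point is on the knob's axis, 18 mm above the disc, 12 mm below the knob's top, 40 mm above the skirt's edge; z up.
- cap: The same red cap; origin on its axis at the skirt's lower edge.
- tray_in (a point): Blue open tray, fixed, 150 x 150 mm outside, walls 4 mm thick, 25 mm high. This point is the centre of its inner floor, about 4 mm above the table; axes along its sides, z up. Empty.
- arbor_head (a point): Centre of the square head (26 x 26 x 36 mm tall, faces square to this frame's x and y) of the keyed arbor, about 0.38 kg, standing loose and upright in one of the green rack's three sockets. It lies 72 mm above the shank's tip and 24 mm above the collar's underside; z up. The key is on the +x side, under the yellow mark on the collar.
- arbor: The same arbor, 90 mm tall; origin at its lower tip, x towards the key. From the bottom: steel shank 22 mm dia, 48 mm long, the lowest 5 mm tapering to 16 mm; collar 48 mm dia, 6 mm thick; square head. The brass key, 8 mm wide, reaches 16 mm from the axis and runs from 14 mm above the tip to the collar: 14 mm of plain nose enters the bore before the key meets the hub's face.
- pin_a: Bystander: short steel pin with brass head in another socket of the green rack (rack 220 x 60 x 16 mm, sockets 75 mm apart in a row, 12 mm deep); its top about 44 mm above the table. Origin at its tip.
- pin_b: Bystander: the same pin with a black head, in the third socket.
- hammer: Bystander: hammer lying near the far edge.
- wrench: Bystander: wrench lying near the far edge.
- magnet: Bystander: red welding magnet, 60 x 60 x 16 mm, beyond the positioner.
- spray: Bystander: spray can, 52 mm dia, 120 mm tall, at the far left.

How it is judged (in metres and radians):
On the way, in this order (a step that is already met when the one before it is completed fails the run):
1. the red cap is in the blue tray, let go (x of cap_grip in the frame of tray_in between -0.065 and 0.065 m and y of cap_grip in the frame of tray_in between -0.065 and 0.065 m and z of cap_grip in the frame of tray_in below 0.06 m and contact force between the fingers and cap below 0.1 N), for 0.2 s.
2. the arbor's nose is in the hub's bore (z of arbor_head in the frame of hub_mouth below 0.064 m and horizontal distance between arbor_head and hub_mouth below 0.006 m).
At the end, for the whole second after the job is handed in: The red cap lies in the blue tray, let go; the arbor stands upright in the hub's bore, its collar within 2.5 mm of the hub's face and the spring ejector pressed at least 9.5 mm, at rest and still gripped by the robot's fingers (all of step 1 and z of arbor_head in the frame of hub_mouth below 0.0265 m and horizontal distance between arbor_head and hub_mouth below 0.005 m and angle between arbor_head's own z axis and vertical below 0.08 rad and value of joint ejector above 0.0095 m and contact force between the fingers and arbor above 2 N and linear speed of arbor below 0.02 m/s); the arm keeps its last pose, push and grip.
It fails at once if another thing on the bench is moved more than 40 mm (distance of any of pin_a, pin_b, hammer, wrench, magnet, spray from where it was at the start of the episode above 0.04 m).
It also fails if it takes over 67 s, if anything falls off the work surface, if the arm or the gripper's body presses on something with over 40 N, if the wrist force passes 120 N, or if a joint passes its speed limit or range.

## Working session

There is one attempt and no reset: what is moved stays moved. The work goes in short steps, Python scripts to look and compute and a tool call to move; the robot and the scene stay as the last step left them, time stands still between calls to the robot, and variables do not carry over. Pictures are saved under pics/ and viewed, at most 10 in all, crops included, and the job is handed in when it is done.

Besides the shell and the picture viewer there is one more tool, called after ">>>" by a JSON object that holds its "method" and its "body". servo_tool: Moves the arm, as the interface text tells. Its arguments: {"type":"object","properties":{"targets":{"type":"array","items":{"type":"object","properties":{"dx":{"type":"number","minimum":-1,"maximum":1},"dy":{"type":"number","minimum":-1,"maximum":1},"dz":{"type":"number","minimum":-1,"maximum":1},"rx":{"type":"number","minimum":-1,"maximum":1},"ry":{"type":"number","minimum":-1,"maximum":1},"rz":{"type":"number","minimum":-1,"maximum":1},"claw":{"type":"number"}}}}},"required":["targets"]}

```bash
mkdir -p pics; cat > h.py <<'E'
import numpy as np, cv2
from station import bot
def ray(p,rc):
    K=np.array(p["camera_matrix"]);R=np.array(p["R"]);t=np.array(p["t"])
    d=R.T@np.linalg.solve(K,[rc[1],rc[0],1.]);return -R.T@t,d
def at_z(p,rc,z):
    c,d=ray(p,rc);return c+d*(z-c[2])/d[2]
def proj(p,X):
    c=np.array(p["R"])@np.array(X)+np.array(p["t"]);u=np.array(p["camera_matrix"])@c;return u[1]/u[2],u[0]/u[2]
E
python3 - <<'E'
from h import *
np.set_printoptions(precision=4,suppress=True)
o=bot.get_obs();print(o["time_s"],o["tool_pos"],o["ee_rot"],o["opening"],o["wrist_force"])
P={n:bot.camera(n) for n in("scene","top")}
for n,p in P.items():
    print(n,-np.array(p["R"]).T@p["t"])
    for th,z in(("cap_grip",.11),("cap",.1),("tray_in",.004),("arbor_head",.1),("arbor",.07),("positioner",.04),("pin_a",.04),("hub_mouth",.08)):
        for r in bot.look_for(p,th)[:3]: print(th,r["conf"],np.array(r["centre"]),at_z(p,r["centre"],z))
cv2.imwrite("pics/a.png",np.vstack([P["scene"]["color"],P["top"]["color"]])[:, :])
a=np.hstack([P["scene"]["color"],P["top"]["color"]]);cv2.imwrite("pics/a.png",cv2.resize(a,(800,300)))
cv2.imwrite("pics/top.png",cv2.resize(P["top"]["color"],(800,600)))
E
```

```text
0.0 [0.1488 0.5028 0.2304] [[-0.9589  0.2838 -0.0006]
 [ 0.2838  0.9589 -0.0019]
 [ 0.     -0.002  -1.    ]] 0.9998483940477484 [-0.2764  0.7492 -0.1684]
scene [ 1.4841 -0.3378  0.9838]
cap_grip 0.94 [196.9 238.4] [ 0.6068 -0.0471  0.11  ]
cap_grip 0.17 [218.1 240.6] [ 0.6829 -0.0678  0.11  ]
cap 0.96 [200.2 241.4] [ 0.6117 -0.0405  0.1   ]
tray_in 0.94 [169.6 310.3] [0.4608 0.2445 0.004 ]
tray_in 0.43 [248.9 260.2] [ 0.7123 -0.0241  0.004 ]
arbor_head 0.76 [198.3 154.7] [ 0.5234 -0.2565  0.1   ]
arbor 0.55 [200.8 154.1] [ 0.5001 -0.2575  0.07  ]
positioner 0.61 [221.2 244. ] [ 0.6331 -0.0414  0.04  ]
pin_a 0.58 [190.5 144.3] [ 0.4149 -0.2725  0.04  ]
pin_a 0.41 [201.5 151.8] [ 0.4684 -0.2616  0.04  ]
hub_mouth 0.68 [219.5 242. ] [ 0.6615 -0.0568  0.08  ]
top [ 0.5352 -0.0081  1.1115]
cap_grip 0.58 [195.3 269.7] [ 0.5749 -0.0242  0.11  ]
cap 0.8 [195.4 271.5] [ 0.5751 -0.0283  0.1   ]
tray_in 0.71 [266.1 374. ] [ 0.409  -0.2697  0.004 ]
tray_in 0.57 [249.2 160.5] [0.454  0.2354 0.004 ]
arbor_head 0.84 [234.2 371.8] [ 0.4885 -0.2438  0.1   ]
arbor_head 0.69 [137.7 270. ] [ 0.7015 -0.0267  0.1   ]
arbor 0.87 [233.  369.2] [ 0.4898 -0.2451  0.07  ]
positioner 0.7 [212.  268.1] [ 0.5393 -0.0212  0.04  ]
pin_a 0.65 [213.  269.3] [ 0.537  -0.0239  0.04  ]
pin_a 0.52 [267.7 371.9] [ 0.4095 -0.2563  0.04  ]
hub_mouth 0.78 [212.5 269.7] [ 0.538  -0.0242  0.08  ]
```

View pics/a.png

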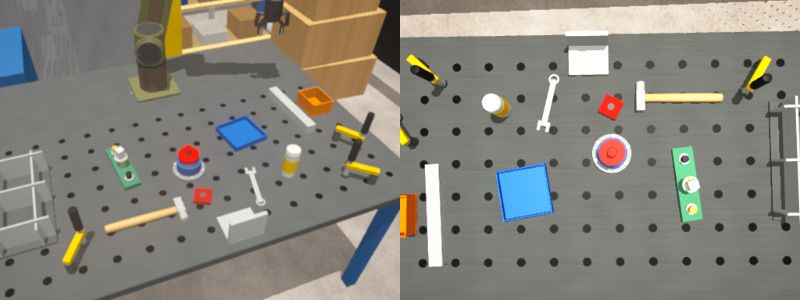

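View pics/top.png

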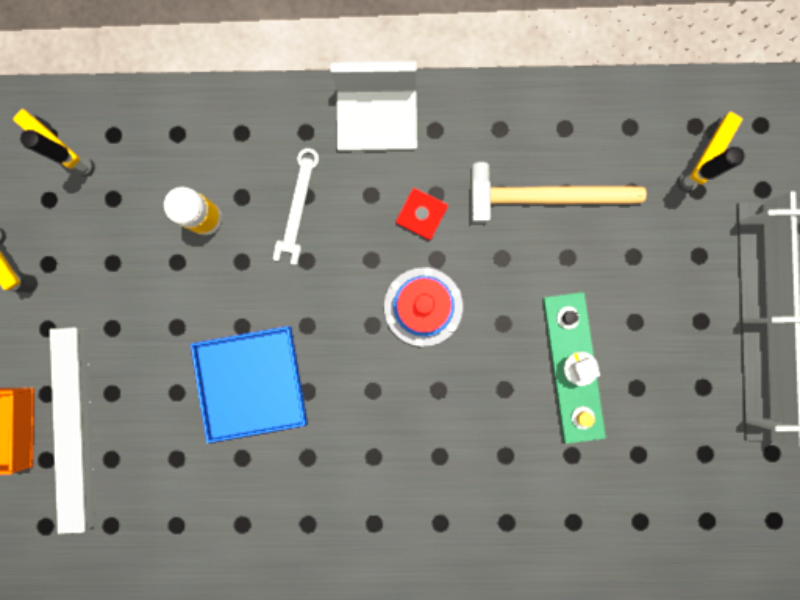

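```bash
python3 - <<'E'
from h import *
np.set_printoptions(precision=4,suppress=True)
P={n:bot.camera(n) for n in("scene","top")}
for n,p in P.items():
    hsv=cv2.cvtColor(p["color"],cv2.COLOR_BGR2HSV)
    for nm,m in (("red",cv2.inRange(hsv,(0,150,60),(8,255,255))|cv2.inRange(hsv,(172,150,60),(180,255,255))),("green",cv2.inRange(hsv,(60,90,50),(85,255,255))),("blue",cv2.inRange(hsv,(98,150,60),(115,255,255))),("yellow",cv2.inRange(hsv,(22,120,120),(34,255,255)))):
        k,l,s,c=cv2.connectedComponentsWithStats(m)
        for i in range(1,k):
            if s[i,4]>(150 if nm!="yellow" else 2): print(n,nm,s[i],c[i][::-1], [at_z(p,c[i][::-1],z)[:2] for z in (.004,.058,.084,.114)])
            if s[i,4]>150 and nm in("green","blue"):
                q,_=cv2.findContours((l==i).astype(np.uint8),0,1); r=cv2.minAreaRect(np.vstack(q)); print([at_z(p,v[::-1],.016 if nm=="green" else .025)[:2] for v in cv2.boxPoints(r)])
t=P["top"]["color"];s=P["scene"]["color"]
up=lambda a:cv2.resize(a,(400,400),interpolation=cv2.INTER_CUBIC)
cv2.imwrite("pics/b.png",np.hstack([up(t[205:265,340:400]),up(s[170:230,120:180])]))
E
```

```text
scene red [228 185  27  26 544] [198.2574 241.0165] [array([ 0.5086, -0.0064]), array([ 0.5624, -0.0247]), array([ 0.5883, -0.0335]), array([ 0.6182, -0.0436])]
scene red [248 241  24  21 387] [251.0103 259.261 ] [array([ 0.7182, -0.0291]), array([ 0.7605, -0.0462]), array([ 0.7808, -0.0543]), array([ 0.8042, -0.0638])]
scene green [136 190  43  51 531] [219.6497 157.7627] [array([ 0.5093, -0.2582]), array([ 0.563 , -0.2626]), array([ 0.5889, -0.2647]), array([ 0.6187, -0.2671])]
[array([ 0.3877, -0.3006]), array([ 0.3637, -0.2408]), array([ 0.5928, -0.2151]), array([ 0.6099, -0.2694])]
scene blue [   0   35   48   76 2663] [74.6061 18.4435] [array([-0.5038, -0.6162]), array([-0.3942, -0.6009]), array([-0.3415, -0.5935]), array([-0.2806, -0.585 ])]
[array([-0.8358, -0.7369]), array([-0.8565, -0.5356]), array([-0.2102, -0.5138]), array([-0.2089, -0.6769])]
scene blue [ 277  148   65   46 1731] [170.0168 308.2201] [array([0.4604, 0.2374]), array([0.5168, 0.2057]), array([0.544 , 0.1905]), array([0.5753, 0.1728])]
[array([0.4107, 0.1439]), array([0.3597, 0.3494]), array([0.5483, 0.3102]
[... 4172 characters left out ...]
ay([0.4427, 0.6138]), array([0.4472, 0.5835]), array([0.4494, 0.5689]), array([0.4519, 0.552 ])]
top yellow [  7 254   1  10  10] [258.5   7. ] [array([0.4358, 0.603 ]), array([0.4407, 0.5732]), array([0.443 , 0.5589]), array([0.4457, 0.5423])]
top yellow [371 264   9   9  63] [268.127  374.8254] [array([ 0.4043, -0.2715]), array([ 0.4106, -0.2586]), array([ 0.4137, -0.2525]), array([ 0.4173, -0.2453])]
top yellow [  6 272   1   3   3] [273.   6.] [array([0.4015, 0.605 ]), array([0.408 , 0.5751]), array([0.4111, 0.5607]), array([0.4147, 0.5441])]
top yellow [  6 278   1  20  20] [287.5   6. ] [array([0.3672, 0.6045]), array([0.3754, 0.5746]), array([0.3793, 0.5603]), array([0.3839, 0.5437])]
```

View pics/b.png

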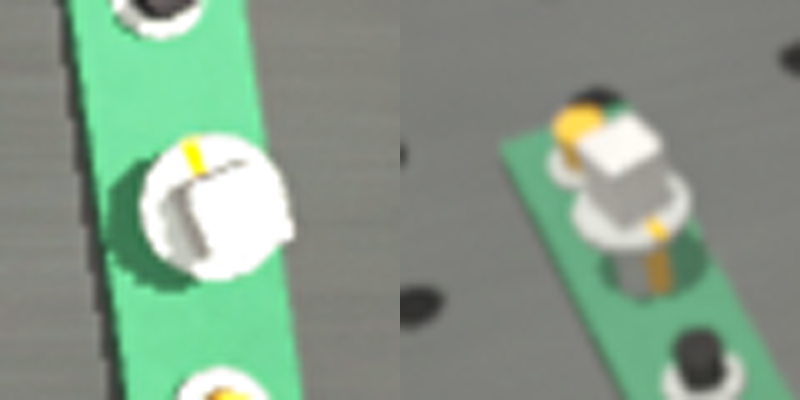

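In the top view the arbor's collar sits at about px (372, 236), with its yellow mark up and to the left, so the arbor yaw is about 22°. The cap is at px (271, 195) and the tray at (159, 246). Next I turn the tool to a yaw of 22°.

>>> {"method": "servo_tool", "body": {"targets": [{"rz":0.0715},{"rz":0.0715},{"rz":0.0715},{"rz":0.0715},{"rz":0.0715},{"rz":0.0715},{"rz":0.0715},{"rz":0.0715}]}}

```text
invalid input
```

```bash
cat >> h.py <<'E'
def plan(X,psi=None):
    o=bot.get_obs();R=np.array(o["ee_rot"]);d=R.T@(np.array(X)-o["tool_pos"])*10
    y=np.degrees(np.arctan2(R[1,1],R[0,1]));n=np.abs(d).max()/.4
    print("t",round(o["time_s"],2),"pos",np.round(o["tool_pos"],4),"yaw",round(y,2),"d",np.round(d,3),"rows",round(np.linalg.norm(d)/.4,1),"rz",None if psi is None else round((y-psi)/90,4),"op",round(o["opening"],3),"gf",round(float(o["gripper_force"]),1),"wf",np.round(o["wrist_force"],1),"tilt",np.round(R[:2,2],4))
E
python3 -c "
from h import *
plan([.576,-.0275,.16],22)
from h import *
p=bot.camera('top');print(at_z(p,(236.05,372.2),.058))"
```

```text
t 1.0 pos [0.149  0.5034 0.2313] yaw 73.51 d [-5.601 -3.878  0.713] rows 17.1 rz 0.5723 op 0.996 gf 0.0 wf [ 0.3  1.  -0.1] tilt [ 0. -0.]
[ 0.48240889 -0.25444029  0.058     ]
```

>>> {"method": "servo_tool", "body": {"targets": [{"dx":0,"dy":0,"dz":0,"rx":0,"ry":0,"rz":0.0715,"claw":1},{"dx":0,"dy":0,"dz":0,"rx":0,"ry":0,"rz":0.0715,"claw":1},{"dx":0,"dy":0,"dz":0,"rx":0,"ry":0,"rz":0.0715,"claw":1},{"dx":0,"dy":0,"dz":0,"rx":0,"ry":0,"rz":0.0715,"claw":1},{"dx":0,"dy":0,"dz":0,"rx":0,"ry":0,"rz":0.0715,"claw":1},{"dx":0,"dy":0,"dz":0,"rx":0,"ry":0,"rz":0.0715,"claw":1},{"dx":0,"dy":0,"dz":0,"rx":0,"ry":0,"rz":0.0715,"claw":1},{"dx":0,"dy":0,"dz":0,"rx":0,"ry":0,"rz":0.0715,"claw":1}]}}

```text
time_s: 1.72
tool_pos: [0.149, 0.5034, 0.2313]
ee_rot: [[-0.37, 0.929, 0.0], [0.929, 0.37, 0.0], [-0.0, 0.0, -1.0]]
wrist_force: [-1.3, -0.5, -0.3]
opening: 1.0
gripper_force: 0.0
```

```bash
python3 -c "
from h import *
plan([.576,-.0275,.16],22)"
```

```text
t 1.72 pos [0.149  0.5034 0.2313] yaw 21.72 d [-6.512  2.002  0.713] rows 17.1 rz -0.0031 op 1.0 gf 0.0 wf [-1.3 -0.5 -0.3] tilt [0. 0.]
```

>>> {"method": "servo_tool", "body": {"targets": [{"dx":-0.36,"dy":0.11,"dz":0,"rx":0,"ry":0,"rz":0,"claw":1},{"dx":-0.36,"dy":0.11,"dz":0,"rx":0,"ry":0,"rz":0,"claw":1},{"dx":-0.36,"dy":0.11,"dz":0,"rx":0,"ry":0,"rz":0,"claw":1},{"dx":-0.36,"dy":0.11,"dz":0,"rx":0,"ry":0,"rz":0,"claw":1},{"dx":-0.36,"dy":0.11,"dz":0,"rx":0,"ry":0,"rz":0,"claw":1},{"dx":-0.36,"dy":0.11,"dz":0,"rx":0,"ry":0,"rz":0,"claw":1},{"dx":-0.36,"dy":0.11,"dz":0,"rx":0,"ry":0,"rz":0,"claw":1},{"dx":-0.36,"dy":0.11,"dz":0,"rx":0,"ry":0,"rz":0,"claw":1},{"dx":-0.36,"dy":0.11,"dz":0,"rx":0,"ry":0,"rz":0,"claw":1},{"dx":-0.36,"dy":0.11,"dz":0,"rx":0,"ry":0,"rz":0,"claw":1},{"dx":-0.36,"dy":0.11,"dz":0,"rx":0,"ry":0,"rz":0,"claw":1},{"dx":-0.36,"dy":0.11,"dz":0,"rx":0,"ry":0,"rz":0,"claw":1}]}}

```text
time_s: 2.72
tool_pos: [0.4343, 0.1508, 0.2316]
ee_rot: [[-0.375, 0.927, 0.001], [0.927, 0.375, 0.0], [0.0, 0.001, -1.0]]
wrist_force: [0.0, 1.3, -0.2]
opening: 0.998
gripper_force: 0.0
```

```bash
python3 -c "
from h import *
plan([.576,-.0275,.16],22)"
```

```text
t 2.72 pos [0.4343 0.1508 0.2316] yaw 22.02 d [-2.184  0.644  0.716] rows 6.0 rz 0.0002 op 0.998 gf 0.0 wf [ 0.   1.3 -0.2] tilt [0.0006 0.0003]
```

>>> {"method": "servo_tool", "body": {"targets": [{"dx":-0.36,"dy":0.11,"dz":0.1,"rx":0,"ry":0,"rz":0,"claw":1},{"dx":-0.36,"dy":0.11,"dz":0.1,"rx":0,"ry":0,"rz":0,"claw":1},{"dx":-0.36,"dy":0.11,"dz":0.1,"rx":0,"ry":0,"rz":0,"claw":1},{"dx":-0.36,"dy":0.11,"dz":0.1,"rx":0,"ry":0,"rz":0,"claw":1},{"dx":-0.36,"dy":0.11,"dz":0.1,"rx":0,"ry":0,"rz":0,"claw":1},{"dx":-0.36,"dy":0.11,"dz":0.1,"rx":0,"ry":0,"rz":0,"claw":1},{"dx":0,"dy":0,"dz":0,"rx":0,"ry":0,"rz":0,"claw":1},{"dx":0,"dy":0,"dz":0,"rx":0,"ry":0,"rz":0,"claw":1}]}}

```text
time_s: 3.38
tool_pos: [0.576, -0.0246, 0.1701]
ee_rot: [[-0.372, 0.928, -0.002], [0.928, 0.372, 0.0], [0.001, -0.002, -1.0]]
wrist_force: [-0.7, 0.1, 0.2]
opening: 0.996
gripper_force: 0.0
```

```bash
python3 - <<'E'
from h import *
plan([.576,-.0275,.088],22)
P={n:bot.camera(n) for n in("scene","top")}
s,t=[cv2.resize(P[n]["color"][r:r+120,c:c+120],(400,400)) for n,r,c in(("scene",130,180),("top",140,210))]
for n,p in P.items():
    print(n,proj(p,[.576,-.0275,.114]),[(r["conf"],r["centre"]) for r in bot.look_for(p,"cap_grip")])
cv2.imwrite("pics/c.png",np.hstack([s,t]))
E
```

```text
t 3.38 pos [ 0.576  -0.0246  0.1701] yaw 21.85 d [-0.028 -0.01   0.821] rows 2.1 rz -0.0017 op 0.996 gf 0.0 wf [-0.7  0.1  0.2] tilt [-0.0018  0.0003]
scene (np.float64(186.7999069805163), np.float64(241.42204079656088)) [(0.78, [197.4, 242.0])]
top (np.float64(194.7148359876837), np.float64(271.25267483618467)) []
```

View pics/c.png

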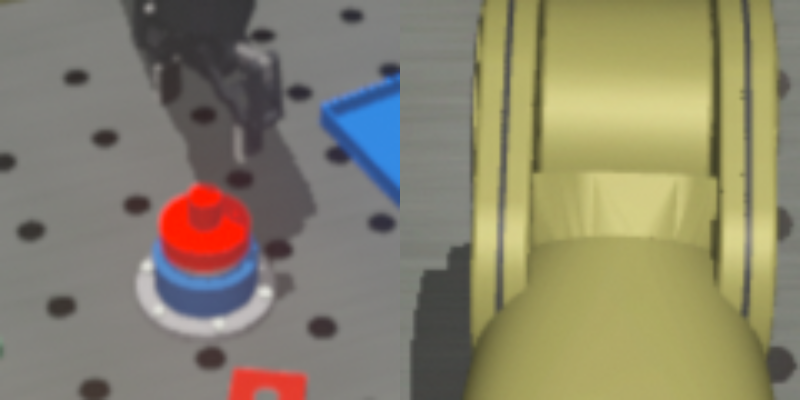

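The knob top shows at crop px (207, 190), against (205, 189) predicted, so the position holds. I descend and grip.

>>> {"method": "servo_tool", "body": {"targets": [{"dx":-0.03,"dy":-0.01,"dz":0.16,"rx":0,"ry":0,"rz":0,"claw":1},{"dx":0,"dy":0,"dz":0.16,"rx":0,"ry":0,"rz":0,"claw":1},{"dx":0,"dy":0,"dz":0.16,"rx":0,"ry":0,"rz":0,"claw":1},{"dx":0,"dy":0,"dz":0.16,"rx":0,"ry":0,"rz":0,"claw":1},{"dx":0,"dy":0,"dz":0.16,"rx":0,"ry":0,"rz":0,"claw":1},{"dx":0,"dy":0,"dz":0,"rx":0,"ry":0,"rz":0,"claw":0},{"dx":0,"dy":0,"dz":0,"rx":0,"ry":0,"rz":0,"claw":0},{"dx":0,"dy":0,"dz":0,"rx":0,"ry":0,"rz":0,"claw":0},{"dx":0,"dy":0,"dz":0,"rx":0,"ry":0,"rz":0,"claw":0},{"dx":0,"dy":0,"dz":0,"rx":0,"ry":0,"rz":0,"claw":0},{"dx":0,"dy":0,"dz":0,"rx":0,"ry":0,"rz":0,"claw":0},{"dx":0,"dy":0,"dz":0,"rx":0,"ry":0,"rz":0,"claw":0}]}}

```text
time_s: 4.58
tool_pos: [0.577, -0.026, 0.093]
ee_rot: [[-0.375, 0.927, 0.003], [0.927, 0.375, 0.0], [-0.001, 0.003, -1.0]]
wrist_force: [-0.3, 1.0, 6.6]
opening: 0.307
gripper_force: 59.1
```

>>> {"method": "servo_tool", "body": {"targets": [{"dx":0,"dy":0,"dz":-0.1,"rx":0,"ry":0,"rz":0,"claw":0},{"dx":0,"dy":0,"dz":-0.15,"rx":0,"ry":0,"rz":0,"claw":0},{"dx":0,"dy":0,"dz":-0.15,"rx":0,"ry":0,"rz":0,"claw":0},{"dx":0,"dy":0,"dz":-0.2,"rx":0,"ry":0,"rz":0,"claw":0},{"dx":0,"dy":0,"dz":0,"rx":0,"ry":0,"rz":0,"claw":0}]}}

```text
time_s: 5.0
tool_pos: [0.5783, -0.0264, 0.1555]
ee_rot: [[-0.375, 0.927, 0.007], [0.927, 0.375, -0.0], [-0.003, 0.006, -1.0]]
wrist_force: [0.8, -0.2, -1.0]
opening: 0.3
gripper_force: 59.1
```

```bash
python3 -c "
from h import *
plan([.4645,.235,.15],22)"
```

```text
t 5.0 pos [ 0.5783 -0.0264  0.1555] yaw 22.02 d [ 2.85  -0.075  0.047] rows 7.1 rz 0.0002 op 0.3 gf 59.1 wf [ 0.8 -0.2 -1. ] tilt [ 0.0066 -0.0004]
```

>>> {"method": "servo_tool", "body": {"targets": [{"dx":0.25,"dy":-0.01,"dz":0,"rx":0,"ry":0,"rz":0,"claw":0},{"dx":0.35,"dy":-0.01,"dz":0,"rx":0,"ry":0,"rz":0,"claw":0},{"dx":0.35,"dy":-0.01,"dz":0,"rx":0,"ry":0,"rz":0,"claw":0},{"dx":0.35,"dy":-0.01,"dz":0,"rx":0,"ry":0,"rz":0,"claw":0},{"dx":0.35,"dy":-0.01,"dz":0,"rx":0,"ry":0,"rz":0,"claw":0},{"dx":0.35,"dy":-0.01,"dz":0,"rx":0,"ry":0,"rz":0,"claw":0},{"dx":0.35,"dy":-0.01,"dz":0,"rx":0,"ry":0,"rz":0,"claw":0},{"dx":0.3,"dy":0,"dz":0,"rx":0,"ry":0,"rz":0,"claw":0},{"dx":0.2,"dy":0,"dz":0.1,"rx":0,"ry":0,"rz":0,"claw":0},{"dx":0,"dy":0,"dz":0.2,"rx":0,"ry":0,"rz":0,"claw":0},{"dx":0,"dy":0,"dz":0.2,"rx":0,"ry":0,"rz":0,"claw":0},{"dx":0,"dy":0,"dz":0.2,"rx":0,"ry":0,"rz":0,"claw":0}]}}

```text
time_s: 6.0
tool_pos: [0.4621, 0.236, 0.0806]
ee_rot: [[-0.376, 0.926, 0.0], [0.926, 0.376, 0.0], [-0.0, 0.001, -1.0]]
wrist_force: [0.6, -0.1, -2.0]
opening: 0.303
gripper_force: 59.1
```

```bash
python3 -c "
from h import *
plan([.4645,.235,.037],22)"
```

```text
t 6.0 pos [0.4621 0.236  0.0806] yaw 22.11 d [-0.018  0.018  0.436] rows 1.1 rz 0.0012 op 0.303 gf 59.1 wf [ 0.6 -0.1 -2. ] tilt [0.0005 0.0001]
```

>>> {"method": "servo_tool", "body": {"targets": [{"dx":0,"dy":0,"dz":0.15,"rx":0,"ry":0,"rz":0,"claw":0},{"dx":0,"dy":0,"dz":0.15,"rx":0,"ry":0,"rz":0,"claw":0},{"dx":0,"dy":0,"dz":0.1,"rx":0,"ry":0,"rz":0,"claw":0},{"dx":0,"dy":0,"dz":0,"rx":0,"ry":0,"rz":0,"claw":0}]}}

```text
time_s: 6.33
tool_pos: [0.4605, 0.2344, 0.0391]
ee_rot: [[-0.375, 0.927, -0.004], [0.927, 0.375, -0.002], [-0.0, -0.005, -1.0]]
wrist_force: [-0.9, -1.1, -1.2]
opening: 0.306
gripper_force: 59.2
```

>>> {"method": "servo_tool", "body": {"targets": [{"dx":0,"dy":0,"dz":0.03,"rx":0,"ry":0,"rz":0,"claw":0},{"dx":0,"dy":0,"dz":0,"rx":0,"ry":0,"rz":0,"claw":1},{"dx":0,"dy":0,"dz":0,"rx":0,"ry":0,"rz":0,"claw":1},{"dx":0,"dy":0,"dz":0,"rx":0,"ry":0,"rz":0,"claw":1},{"dx":0,"dy":0,"dz":0,"rx":0,"ry":0,"rz":0,"claw":1},{"dx":0,"dy":0,"dz":0,"rx":0,"ry":0,"rz":0,"claw":1},{"dx":0,"dy":0,"dz":-0.3,"rx":0,"ry":0,"rz":0,"claw":1},{"dx":0,"dy":0,"dz":-0.35,"rx":0,"ry":0,"rz":0,"claw":1},{"dx":0,"dy":0,"dz":-0.35,"rx":0,"ry":0,"rz":0,"claw":1},{"dx":0,"dy":0,"dz":-0.35,"rx":0,"ry":0,"rz":0,"claw":1},{"dx":0,"dy":0,"dz":0,"rx":0,"ry":0,"rz":0,"claw":1}]}}

```text
time_s: 7.25
tool_pos: [0.4666, 0.2375, 0.1806]
ee_rot: [[-0.375, 0.927, 0.012], [0.927, 0.375, 0.006], [0.001, 0.013, -1.0]]
wrist_force: [1.3, 0.6, 0.6]
opening: 1.003
gripper_force: 0.0
```

```bash
python3 - <<'E'
from h import *
plan([.4824,-.254,.16],22)
P={n:bot.camera(n) for n in("scene","top")}
s,t=[cv2.resize(P[n]["color"][r:r+w,c:c+w],(400,400),interpolation=cv2.INTER_CUBIC) for n,r,c,w in(("scene",130,210,120),("top",186,246,50))]
for n,p in P.items():
    print(n,[(r["conf"],r["centre"]) for r in bot.look_for(p,"cap_grip")],proj(p,[.576,-.027,.08]))
cv2.imwrite("pics/d.png",np.hstack([s,t]))
p=P["top"];hsv=cv2.cvtColor(p["color"],cv2.COLOR_BGR2HSV)
m=cv2.inRange(hsv,(20,90,100),(36,255,255));k,l,s,c=cv2.connectedComponentsWithStats(m)
for i in range(1,k):
    if 245<c[i][0]<296 and 185<c[i][1]<240: print("yel",s[i],c[i],at_z(p,c[i][::-1],.08))
E
```

```text
t 7.25 pos [0.4666 0.2375 0.1806] yaw 22.03 d [-4.616 -1.7    0.179] rows 12.3 rz 0.0004 op 1.003 gf 0.0 wf [1.3 0.6 0.6] tilt [0.0116 0.0059]
scene [(0.65, [166.8, 306.2])] (np.float64(195.86968822437117), np.float64(241.7614213472079))
top [(0.71, [245.1, 163.9])] (np.float64(195.34708426607676), np.float64(270.7369450616816))
```

View pics/d.png

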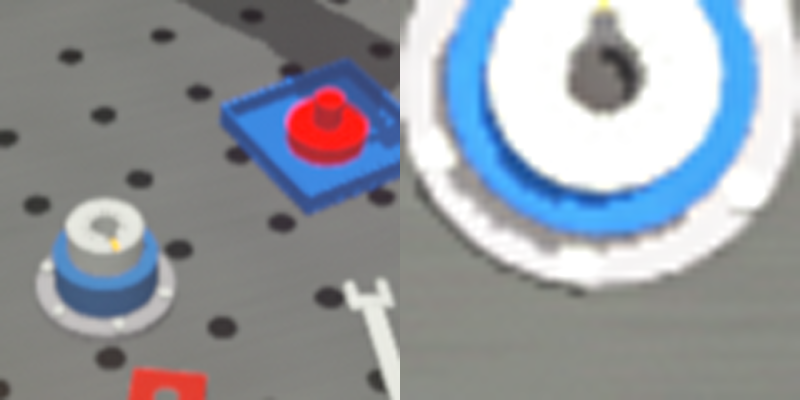

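The cap lies in the tray (crop px 327, 125). The hub's bore is open with its keyway towards +x, mark at crop px (603, 3). Next I measure both on the plane z = 0.08.

```bash
python3 - <<'E'
from h import *
np.set_printoptions(precision=4,suppress=True)
W=[]
for n in("top","scene"):
    p=bot.camera(n)
    # rectified: row->x decreasing, col->y decreasing, 0.2mm/px, centre .576,-.027, z .08
    g=np.arange(400)*.0002-.04
    M=np.array([[proj(p,[.576-a,-.027-b,.08])[::-1] for b in g[::8]] for a in g[::8]],np.float32)
    M=cv2.resize(M,(400,400)) if 0 else M
    H,_=cv2.findHomography(np.array([[j,i] for i in range(0,400,8) for j in range(0,400,8)],np.float32),M.reshape(-1,2))
    w=cv2.warpPerspective(p["color"],H,(400,400),flags=cv2.INTER_CUBIC|cv2.WARP_INVERSE_MAP);W.append(w)
    hsv=cv2.cvtColor(w,cv2.COLOR_BGR2HSV)
    xy=lambda c:np.array([.576+.04-c[1]*.0002,-.027+.04-c[0]*.0002])
    ym=cv2.inRange(hsv,(18,60,100),(38,255,255));ym[:, :120]=0;ym[:,280:]=0
    k,l,s,c=cv2.connectedComponentsWithStats(ym)
    for i in range(1,k):
        if s[i,4]>30:print(n,"yel",s[i],xy(c[i]))
    dk=cv2.inRange(hsv,(0,0,0),(180,255,175));dk2=np.zeros_like(dk);cv2.circle(dk2,(200,200),115,255,-1);dk&=dk2
    k,l,s,c=cv2.connectedComponentsWithStats(dk)
    for i in range(1,k):
        if s[i,4]>300:print(n,"dark",s[i],xy(c[i]))
cv2.imwrite("pics/e.png",np.hstack(W))
E
```

```text
top yel [ 190   37   25   71 1457] [ 0.6024 -0.0275]
top dark [ 154  109  106  139 9909] [ 0.5787 -0.028 ]
scene yel [ 200   16   38   89 2765] [ 0.6042 -0.0307]
scene dark [ 165  106  111  126 9679] [ 0.581  -0.0307]
```

View pics/e.png

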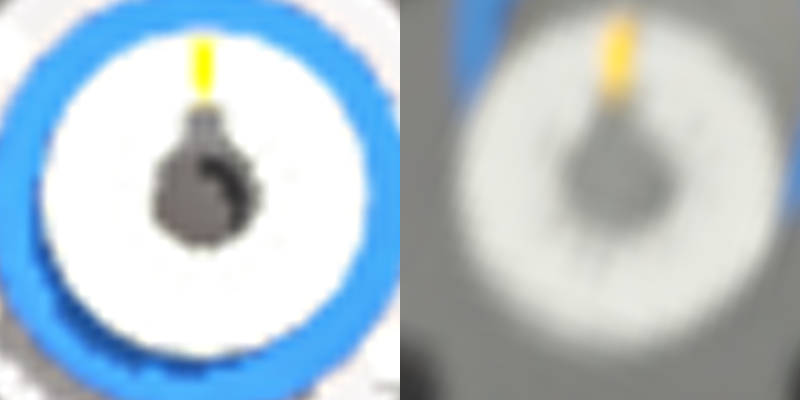

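>>> {"method": "servo_tool", "body": {"targets": [{"dx":-0.36,"dy":-0.13,"dz":0,"rx":0,"ry":0,"rz":0,"claw":1},{"dx":-0.36,"dy":-0.13,"dz":0,"rx":0,"ry":0,"rz":0,"claw":1},{"dx":-0.36,"dy":-0.13,"dz":0,"rx":0,"ry":0,"rz":0,"claw":1},{"dx":-0.36,"dy":-0.13,"dz":0,"rx":0,"ry":0,"rz":0,"claw":1},{"dx":-0.36,"dy":-0.13,"dz":0,"rx":0,"ry":0,"rz":0,"claw":1},{"dx":-0.36,"dy":-0.13,"dz":0,"rx":0,"ry":0,"rz":0,"claw":1},{"dx":-0.36,"dy":-0.13,"dz":0,"rx":0,"ry":0,"rz":0,"claw":1},{"dx":-0.36,"dy":-0.13,"dz":0,"rx":0,"ry":0,"rz":0,"claw":1},{"dx":-0.36,"dy":-0.13,"dz":0,"rx":0,"ry":0,"rz":0,"claw":1},{"dx":-0.36,"dy":-0.13,"dz":0,"rx":0,"ry":0,"rz":0,"claw":1},{"dx":-0.36,"dy":-0.13,"dz":0,"rx":0,"ry":0,"rz":0,"claw":1},{"dx":-0.36,"dy":-0.13,"dz":0,"rx":0,"ry":0,"rz":0,"claw":1}]}}

```text
time_s: 8.55
tool_pos: [0.4786, -0.2251, 0.1718]
ee_rot: [[-0.375, 0.927, -0.002], [0.927, 0.375, 0.001], [0.002, -0.002, -1.0]]
wrist_force: [1.8, 0.6, 0.5]
opening: 0.999
gripper_force: 0.0
```

```bash
python3 - <<'E'
from h import *
plan([.4824,-.254,.1],22)
p=bot.camera("scene");print(at_z(p,(200.6,154.2),.055))
cv2.imwrite("pics/f.png",cv2.resize(p["color"][150:230,110:210],(800,640))[:600])
E
```

```text
t 8.55 pos [ 0.4786 -0.2251  0.1718] yaw 22.02 d [-0.283 -0.072  0.718] rows 1.9 rz 0.0002 op 0.999 gf 0.0 wf [1.8 0.6 0.5] tilt [-0.0025  0.0013]
[ 0.4832811  -0.25569921  0.055     ]
```

View pics/f.png

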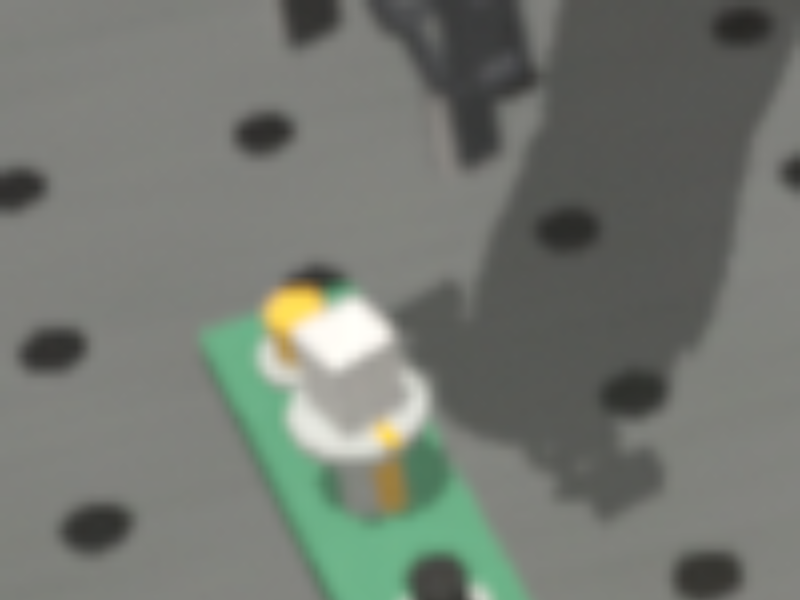

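The head is at about crop px (345, 340) and matches (0.483, -0.255). I approach it.

>>> {"method": "servo_tool", "body": {"targets": [{"dx":-0.28,"dy":-0.07,"dz":0.1,"rx":0,"ry":0,"rz":0,"claw":1},{"dx":0,"dy":0,"dz":0.2,"rx":0,"ry":0,"rz":0,"claw":1},{"dx":0,"dy":0,"dz":0.2,"rx":0,"ry":0,"rz":0,"claw":1},{"dx":0,"dy":0,"dz":0.1,"rx":0,"ry":0,"rz":0,"claw":1},{"dx":0,"dy":0,"dz":0,"rx":0,"ry":0,"rz":0,"claw":1}]}}

```text
time_s: 9.02
tool_pos: [0.4811, -0.2506, 0.1097]
ee_rot: [[-0.375, 0.927, -0.007], [0.927, 0.375, 0.004], [0.006, -0.005, -1.0]]
wrist_force: [-0.5, -0.2, -0.6]
opening: 0.999
gripper_force: 0.0
```

```bash
python3 - <<'E'
from h import *
plan([.4826,-.2547,.064],22)
E
```

```text
t 9.02 pos [ 0.4811 -0.2506  0.1097] yaw 22.03 d [-0.047  0.001  0.457] rows 1.1 rz 0.0003 op 0.999 gf 0.0 wf [-0.5 -0.2 -0.6] tilt [-0.0068  0.0036]
```

>>> {"method": "servo_tool", "body": {"targets": [{"dx":-0.03,"dy":0,"dz":0.15,"rx":0,"ry":0,"rz":0,"claw":1},{"dx":0,"dy":0,"dz":0.15,"rx":0,"ry":0,"rz":0,"claw":1},{"dx":0,"dy":0,"dz":0.15,"rx":0,"ry":0,"rz":0,"claw":1},{"dx":0,"dy":0,"dz":0,"rx":0,"ry":0,"rz":0,"claw":1},{"dx":0,"dy":0,"dz":0,"rx":0,"ry":0,"rz":0,"claw":1},{"dx":0,"dy":0,"dz":0,"rx":0,"ry":0,"rz":0,"claw":1}]}}

```text
time_s: 9.52
tool_pos: [0.4856, -0.2549, 0.0693]
ee_rot: [[-0.376, 0.927, 0.001], [0.927, 0.376, -0.0], [-0.001, 0.001, -1.0]]
wrist_force: [0.4, 0.2, 0.3]
opening: 1.002
gripper_force: 0.0
```

```bash
python3 - <<'E'
from h import *
plan([.4826,-.2547,.064],22)
E
```

```text
t 9.52 pos [ 0.4856 -0.2549  0.0693] yaw 22.06 d [ 0.013 -0.028  0.053] rows 0.2 rz 0.0007 op 1.002 gf 0.0 wf [0.4 0.2 0.3] tilt [ 0.001  -0.0005]
```

>>> {"method": "servo_tool", "body": {"targets": [{"dx":0.01,"dy":-0.03,"dz":0.03,"rx":0,"ry":0,"rz":0,"claw":1},{"dx":0,"dy":0,"dz":0,"rx":0,"ry":0,"rz":0,"claw":0},{"dx":0,"dy":0,"dz":0,"rx":0,"ry":0,"rz":0,"claw":0},{"dx":0,"dy":0,"dz":0,"rx":0,"ry":0,"rz":0,"claw":0},{"dx":0,"dy":0,"dz":0,"rx":0,"ry":0,"rz":0,"claw":0},{"dx":0,"dy":0,"dz":0,"rx":0,"ry":0,"rz":0,"claw":0},{"dx":0,"dy":0,"dz":0,"rx":0,"ry":0,"rz":0,"claw":0},{"dx":0,"dy":0,"dz":0,"rx":0,"ry":0,"rz":0,"claw":0}]}}

```text
time_s: 10.18
tool_pos: [0.4824, -0.2553, 0.0657]
ee_rot: [[-0.375, 0.927, 0.001], [0.927, 0.375, -0.0], [-0.001, 0.001, -1.0]]
wrist_force: [-0.2, 0.3, 2.7]
opening: 0.296
gripper_force: 59.4
```

```bash
python3 - <<'E'
from h import *
plan([.4826,-.2547,.064],22);print(bot.get_obs()["wrist_torque"])
E
```

```text
t 10.18 pos [ 0.4824 -0.2553  0.0657] yaw 22.03 d [0.005 0.004 0.017] rows 0.0 rz 0.0004 op 0.296 gf 59.4 wf [-0.2  0.3  2.7] tilt [ 0.0011 -0.0003]
[ 0.11690195 -0.08635127  0.03604067]
```

>>> {"method": "servo_tool", "body": {"targets": [{"dx":0,"dy":0,"dz":-0.1,"rx":0,"ry":0,"rz":0,"claw":0},{"dx":0,"dy":0,"dz":-0.15,"rx":0,"ry":0,"rz":0,"claw":0},{"dx":0,"dy":0,"dz":-0.25,"rx":0,"ry":0,"rz":0,"claw":0},{"dx":0,"dy":0,"dz":-0.3,"rx":0,"ry":0,"rz":0,"claw":0},{"dx":0,"dy":0,"dz":-0.25,"rx":0,"ry":0,"rz":0,"claw":0},{"dx":0,"dy":0,"dz":0,"rx":0,"ry":0,"rz":0,"claw":0},{"dx":0,"dy":0,"dz":0,"rx":0,"ry":0,"rz":0,"claw":0}]}}

```text
time_s: 10.77
tool_pos: [0.4824, -0.2555, 0.1713]
ee_rot: [[-0.375, 0.927, 0.002], [0.927, 0.375, -0.001], [-0.002, 0.001, -1.0]]
wrist_force: [-1.0, 0.4, -4.4]
opening: 0.296
gripper_force: 60.1
```

```bash
python3 - <<'E'
from h import *
plan([.5778,-.0285,.165],22)
E
```

```text
t 10.77 pos [ 0.4824 -0.2555  0.1713] yaw 22.03 d [1.747 1.736 0.062] rows 6.2 rz 0.0003 op 0.296 gf 60.1 wf [-1.   0.4 -4.4] tilt [ 0.002  -0.0013]
```

>>> {"method": "servo_tool", "body": {"targets": [{"dx":0.15,"dy":0.15,"dz":0,"rx":0,"ry":0,"rz":0,"claw":0},{"dx":0.25,"dy":0.25,"dz":0,"rx":0,"ry":0,"rz":0,"claw":0},{"dx":0.25,"dy":0.25,"dz":0,"rx":0,"ry":0,"rz":0,"claw":0},{"dx":0.25,"dy":0.25,"dz":0,"rx":0,"ry":0,"rz":0,"claw":0},{"dx":0.25,"dy":0.25,"dz":0,"rx":0,"ry":0,"rz":0,"claw":0},{"dx":0.25,"dy":0.25,"dz":0,"rx":0,"ry":0,"rz":0,"claw":0},{"dx":0.2,"dy":0.2,"dz":0,"rx":0,"ry":0,"rz":0,"claw":0},{"dx":0.15,"dy":0.14,"dz":0,"rx":0,"ry":0,"rz":0.06,"claw":0},{"dx":0,"dy":0,"dz":0,"rx":0,"ry":0,"rz":0.06,"claw":0},{"dx":0,"dy":0,"dz":0,"rx":0,"ry":0,"rz":0.06,"claw":0},{"dx":0,"dy":0,"dz":0,"rx":0,"ry":0,"rz":0.06,"claw":0},{"dx":0,"dy":0,"dz":0,"rx":0,"ry":0,"rz":0,"claw":0}]}}

```text
time_s: 11.77
tool_pos: [0.5755, -0.0273, 0.1675]
ee_rot: [[-0.007, 1.0, -0.006], [1.0, 0.007, 0.0], [0.0, -0.006, -1.0]]
wrist_force: [-0.2, -0.2, -2.6]
opening: 0.292
gripper_force: 60.2
```

```bash
python3 - <<'E'
from h import *
plan([.5778,-.0285,.165],.5)
p=bot.camera("scene")
cv2.imwrite("pics/g.png",cv2.resize(p["color"][140:240,190:300],(660,600),interpolation=cv2.INTER_CUBIC))
o=bot.get_obs()["tool_pos"]
print([tuple(np.round((proj(p,[o[0],o[1],z])-np.array([140,190]))*6)) for z in (o[2]+.0103-.072,o[2]+.0103-.024, o[2]+.0103-.018,o[2]+.0283)])
E
```

```text
t 11.77 pos [ 0.5755 -0.0273  0.1675] yaw 0.38 d [-0.012  0.023  0.024] rows 0.1 rz -0.0014 op 0.292 gf 60.2 wf [-0.2 -0.2 -2.6] tilt [-0.0056  0.0001]
[(np.float64(293.0), np.float64(309.0)), (np.float64(213.0), np.float64(307.0)), (np.float64(203.0), np.float64(307.0)), (np.float64(140.0), np.float64(306.0))]
```

View pics/g.png

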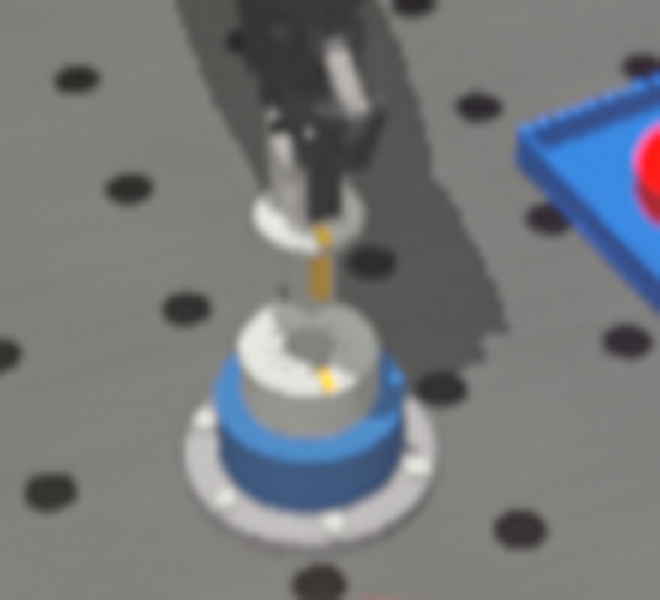

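The collar mark (crop px 322, 235) and the hub mark (327, 380) line up. I settle, correct the position, and lower the nose towards the bore.

>>> {"method": "servo_tool", "body": {"targets": [{"dx":-0.01,"dy":0.02,"dz":0.1,"rx":0,"ry":0,"rz":0,"claw":0},{"dx":0,"dy":0,"dz":0.05,"rx":0,"ry":0,"rz":0,"claw":0},{"dx":0,"dy":0,"dz":0,"rx":0,"ry":0,"rz":0,"claw":0},{"dx":0,"dy":0,"dz":0,"rx":0,"ry":0,"rz":0,"claw":0},{"dx":0,"dy":0,"dz":0,"rx":0,"ry":0,"rz":0,"claw":0}]}}

```text
time_s: 12.23
tool_pos: [0.5793, -0.0288, 0.1551]
ee_rot: [[-0.008, 1.0, -0.001], [1.0, 0.008, 0.0], [0.0, -0.001, -1.0]]
wrist_force: [-0.3, 0.4, -3.3]
opening: 0.29
gripper_force: 60.2
```

```bash
python3 - <<'E'
from h import *
plan([.578,-.029,.140],.5)
E
```

```text
t 12.23 pos [ 0.5793 -0.0288  0.1551] yaw 0.44 d [-0.002 -0.013  0.151] rows 0.4 rz -0.0007 op 0.29 gf 60.2 wf [-0.3  0.4 -3.3] tilt [-0.0005  0.0001]
```

>>> {"method": "servo_tool", "body": {"targets": [{"dx":0,"dy":-0.01,"dz":0.05,"rx":0,"ry":0,"rz":0,"claw":0},{"dx":0,"dy":0,"dz":0.05,"rx":0,"ry":0,"rz":0,"claw":0},{"dx":0,"dy":0,"dz":0.04,"rx":0,"ry":0,"rz":0,"claw":0},{"dx":0,"dy":0,"dz":0.04,"rx":0,"ry":0,"rz":0,"claw":0},{"dx":0,"dy":0,"dz":0.04,"rx":0,"ry":0,"rz":0,"claw":0},{"dx":0,"dy":0,"dz":0,"rx":0,"ry":0,"rz":0,"claw":0},{"dx":0,"dy":0,"dz":0,"rx":0,"ry":0,"rz":0,"claw":0}]}}

```text
time_s: 12.82
tool_pos: [0.5778, -0.0287, 0.1327]
ee_rot: [[-0.007, 1.0, -0.002], [1.0, 0.007, -0.0], [-0.0, -0.002, -1.0]]
wrist_force: [0.0, -0.9, -4.2]
opening: 0.299
gripper_force: 60.2
```

```bash
python3 - <<'E'
from h import *
plan([.578,-.029,.120],.5);print(bot.get_obs()["wrist_torque"])
E
```

```text
t 12.82 pos [ 0.5778 -0.0287  0.1327] yaw 0.43 d [-0.003  0.002  0.127] rows 0.3 rz -0.0008 op 0.299 gf 60.2 wf [ 0.  -0.9 -4.2] tilt [-0.0016 -0.0001]
[-0.1709857   0.28911089 -0.04059344]
```

>>> {"method": "servo_tool", "body": {"targets": [{"dx":0,"dy":0,"dz":0.03,"rx":0,"ry":0,"rz":0,"claw":0},{"dx":0,"dy":0,"dz":0.03,"rx":0,"ry":0,"rz":0,"claw":0},{"dx":0,"dy":0,"dz":0.03,"rx":0,"ry":0,"rz":0,"claw":0},{"dx":0,"dy":0,"dz":0.03,"rx":0,"ry":0,"rz":0,"claw":0},{"dx":0,"dy":0,"dz":0,"rx":0,"ry":0,"rz":0,"claw":0},{"dx":0,"dy":0,"dz":0,"rx":0,"ry":0,"rz":0,"claw":0}]}}

```text
time_s: 13.32
tool_pos: [0.5781, -0.0288, 0.1207]
ee_rot: [[-0.007, 1.0, -0.001], [1.0, 0.007, -0.0], [-0.0, -0.001, -1.0]]
wrist_force: [-2.3, -1.3, -5.9]
opening: 0.29
gripper_force: 60.1
```

```bash
python3 - <<'E'
from h import *
plan([.578,-.029,.0935],.5);print(bot.get_obs()["wrist_torque"])
E
```

```text
t 13.32 pos [ 0.5781 -0.0288  0.1207] yaw 0.43 d [-0.002 -0.     0.272] rows 0.7 rz -0.0008 op 0.29 gf 60.1 wf [-2.3 -1.3 -5.9] tilt [-0.0012 -0.0003]
[-0.33242156  0.43892    -0.0665551 ]
```

>>> {"method": "servo_tool", "body": {"targets": [{"dx":0,"dy":0,"dz":0.04,"rx":0,"ry":0,"rz":0,"claw":0},{"dx":0,"dy":0,"dz":0.04,"rx":0,"ry":0,"rz":0,"claw":0},{"dx":0,"dy":0,"dz":0.04,"rx":0,"ry":0,"rz":0,"claw":0},{"dx":0,"dy":0,"dz":0.04,"rx":0,"ry":0,"rz":0,"claw":0},{"dx":0,"dy":0,"dz":0.04,"rx":0,"ry":0,"rz":0,"claw":0},{"dx":0,"dy":0,"dz":0,"rx":0,"ry":0,"rz":0,"claw":0},{"dx":0,"dy":0,"dz":0,"rx":0,"ry":0,"rz":0,"claw":0}]}}

```text
time_s: 13.9
tool_pos: [0.5782, -0.0288, 0.1012]
ee_rot: [[-0.007, 1.0, -0.001], [1.0, 0.007, -0.0], [-0.0, -0.001, -1.0]]
wrist_force: [-4.5, -2.3, 0.9]
opening: 0.295
gripper_force: 60.9
```

```bash
python3 - <<'E'
from h import *
plan([.578,-.029,.0937],.5);print(bot.get_obs()["wrist_torque"])
E
```

```text
t 13.9 pos [ 0.5782 -0.0288  0.1012] yaw 0.43 d [-0.002 -0.002  0.075] rows 0.2 rz -0.0008 op 0.295 gf 60.9 wf [-4.5 -2.3  0.9] tilt [-0.0005 -0.0004]
[-0.60753317  1.11678146  0.01883705]
```

>>> {"method": "servo_tool", "body": {"targets": [{"dx":-0.005,"dy":-0.01,"dz":0.03,"rx":0,"ry":0,"rz":0,"claw":0},{"dx":0,"dy":0,"dz":0.03,"rx":0,"ry":0,"rz":0,"claw":0},{"dx":0,"dy":0,"dz":0.03,"rx":0,"ry":0,"rz":0,"claw":0},{"dx":0,"dy":0,"dz":0,"rx":0,"ry":0,"rz":0,"claw":0},{"dx":0,"dy":0,"dz":0,"rx":0,"ry":0,"rz":0,"claw":0}]}}

```text
time_s: 14.32
tool_pos: [0.5782, -0.029, 0.0939]
ee_rot: [[-0.008, 1.0, 0.002], [1.0, 0.008, 0.0], [0.0, 0.002, -1.0]]
wrist_force: [-5.7, -2.4, 8.6]
opening: 0.294
gripper_force: 61.7
```

```bash
python3 - <<'E'
from h import *
plan([.578,-.029,.0937],.5);print(bot.get_obs()["wrist_torque"])
E
```

```text
t 14.32 pos [ 0.5782 -0.029   0.0939] yaw 0.44 d [-0.    -0.002  0.002] rows 0.0 rz -0.0007 op 0.294 gf 61.7 wf [-5.7 -2.4  8.6] tilt [0.0021 0.0004]
[-0.41830475  1.53374696  0.03046999]
```

>>> {"method": "servo_tool", "body": {"targets": [{"dx":0,"dy":0,"dz":0.02,"rx":0,"ry":0,"rz":0,"claw":0},{"dx":0,"dy":0,"dz":0.01,"rx":0,"ry":0,"rz":0,"claw":0},{"dx":0,"dy":0,"dz":0,"rx":0,"ry":0,"rz":0,"claw":0},{"dx":0,"dy":0,"dz":0,"rx":0,"ry":0,"rz":0,"claw":0},{"dx":0,"dy":0,"dz":0,"rx":0,"ry":0,"rz":0,"claw":0}]}}

```text
time_s: 14.73
tool_pos: [0.5782, -0.029, 0.0938]
ee_rot: [[-0.008, 1.0, 0.004], [1.0, 0.008, 0.0], [0.0, 0.004, -1.0]]
wrist_force: [-10.0, -1.1, 25.7]
opening: 0.299
gripper_force: 64.1
```

```bash
python3 - <<'E'
from h import *
plan([.578,-.029,.0937],.5);print(bot.get_obs()["wrist_torque"])
p=bot.camera("scene")
cv2.imwrite("pics/i.png",cv2.resize(p["color"][140:240,190:340],(795,530),interpolation=cv2.INTER_CUBIC))
E
```

```text
t 14.73 pos [ 0.5782 -0.029   0.0938] yaw 0.44 d [-0.    -0.002  0.001] rows 0.0 rz -0.0007 op 0.299 gf 64.1 wf [-10.   -1.1  25.7] tilt [0.0037 0.0003]
[-0.26338278  2.92085324  0.02661653]
```

View pics/i.png

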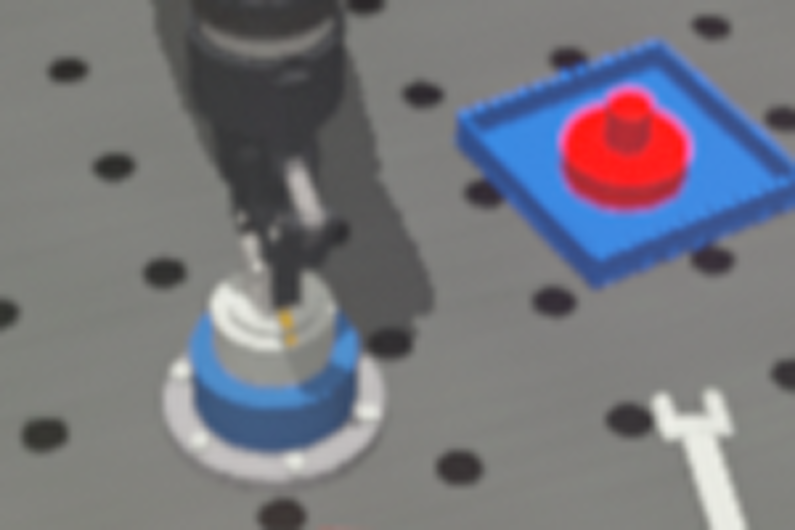

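The collar is seated on the hub at crop px (273, 315), with the marks in line and the stop felt at 26 N without further travel. The cap is in the tray at (627, 150). I hand in now.

```bash
python3 -c "
from station import bot
print(bot.finish_job())"
```

```text
the job is handed in; nothing more can be done
None
```

The job is handed in: the cap is in the blue tray, let go, and the arbor is keyed into the hub, gripped and pressed until the collar hit a hard stop at about 26 N; no verdict came back.

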